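# Set and lock the blue gas regulator

### The arm

A 6-joint arm with a two-finger parallel gripper is mounted at the origin on the work surface. World frame = base frame: x ahead of the robot, y to its left, z up, the work surface at z = 0. Lengths are in m, angles in rad, forces in N, time in s.
With the tool pointing down it reaches from about 0.275 to 0.75 m from the base axis. Payload 10.2 kg.
Tool frame: the origin (TCP) lies on the centre line of the jaws, within the pads' length; the fingertips stand 17 mm ahead of it and the grasp point (between the pads) lies 2 mm behind it; z points along the fingers, y is the direction in which the jaws open and shut (so a half turn about z gives the same grasp; the last joint's range is limited). The gripper opens to 88 mm and grips with 3 to 60 N. Pads are 18 mm wide; open, the fingers measure 123 mm over their backs; the gripper's body (75 mm by 187 mm) begins 45 mm behind the grasp point.
Start: joints at [-0.223, 0.313, 1.498, -0, 1.331, -0.223], TCP at [0.525, -0, 0.256] pointing down, gripper open.
Joint ranges: [-2.94, 2.94], [-0.97, 2.17], [0.19, 2.56], [-1.23, 4.37], [0.02, 3.11], [-2.88, 2.88]. Speed limits (rad/s): [2.39, 2.39, 3.01, 3.14, 3.14, 3.14].

### API

Orientations are given as a unit quaternion [x, y, z, w].
In Python, from workcell import get_obs, read_camera, camera_model, close_job, masks_of gives the robot as it stands.
- The arm moves only by the tool send_rows, never from a script. Its argument "increments" is one flat list of numbers, 4 for each row, row after row: the shift along the tool's x, y, z in mm, then the turn about the tool's z in rad. A call has exactly 5 rows; each row is the pose to reach, as a shift and turn from the pose measured when the call began, along the tool's axes at that moment; what a row does not reach only later rows make up. A row lasts 1/8 s, in which the tool goes at most 62.5 mm and 10.7 degrees, less where a joint would pass 70% of its speed; a pose out of reach is approached as far as the arm can. A call with a gripper value outside its range is refused whole. "grip" is the opening, from 0 (shut) to 1 (fully open), set as the call begins (left out, the last holds). The fingers move at their own pace and stop on an object; "newtons" is the grip in N (left out, the last holds). Time passes only in rows, so rows that repeat a pose let the fingers close, or fill a call up. It gives the time, the measured TCP pose, the force and the opening at its end, in the units of the state.
- get_obs(): the state, without advancing time (a new reading comes with each control period).
- read_camera(name): name is "scene" or "side" or "wrist"; returns the picture (384x512x3 uint8, blue, green, red); there is no depth.
- camera_model(name): a dict with "vfov" (degrees; the focal length in pixels is half the picture's height over the tangent of half this angle, whatever the lens; pixels are square), "cx", "cy" (the principal point, pixels), "R" (3x3) and "t" (3): a world point X has camera coordinates R X + t; the wrist camera has in their place "tool_from_camera" (4x4, takes a point from camera to tool coordinates, whose origin is the TCP and whose axes are the flange's). Camera axes: x right, y down, z forward; pixel columns grow to the right and rows downward; lengths in m; the calibration is good to about 2 mm. A picture is of the moment at which its call begins: read the wrist's pose just before it. camera_model takes no time and is no camera call.
- close_job(): hands the job in, once; it reports no verdict.
Trained networks look in the newest picture that a camera, given by its name, has taken for a name from the list of things; names that differ only in an ending like _2 or _b are one class to them, and where a whole thing is asked for, a point or a joint stands for the part that bears it (a point fixed in the world has none). Each returns a list of dicts, best first, with "conf" (0 to 1); they miss things now and then, are a little off and sometimes report something else, mostly with a low value. They report only what shows in the picture. A call takes as long as a camera call.
- masks_of(camera, target): "pixels" (384x512 bool, what is visible of it) and "xy" ([column, row] in pixels, amid what is visible of it).
The state is a dict: "time_s": time; "joints": joint angles; "joint_vel": joint speeds; "effort": joint torques, N m; "ee_pos": TCP position; "eef_rot": TCP orientation; "ft_force": force on the tool from outside, world axes, zero at the start; "torque": the same for the moment, N m; "gripper_width": finger opening in m.
Only numpy, scipy, OpenCV 4.12 (cv2) and the standard library are available. Lean on these libraries where they do the work, as an engineer would, in place of code of your own. Each camera call takes 0.05 s, during which the arm holds its last target.

### The job

On the vacuum bench, turn the knob of the blue regulator until its white pointer lines up with the red mark on its dial, and only then pull the knob straight up until it stops so that it is locked at that setting, and let go of it. The yellow regulator is set already: do not disturb its knob.

Things in the scene. Friction and masses are not known exactly. Their poses are not given: they have to be found in the camera images.
- blue_grip (a point): Grip point of the blue knob, on its vertical axis, 95 mm above the bench (knob in), 13 mm below the top of its grip bar (44 long, 14 wide, 38 tall, flat sides). x axis: along the bar to its white-pointer end; z: up. Beneath: knob disc 48 wide, its top 25 mm below this point; black dial 88 wide, face 62 mm above the bench; foot 96 square, fixed. Stands left or right of the yellow one.
- blue_turn (a joint): Angle of the blue knob in rad: 0 with its white pointer at the red mark (the one red block among thin white ticks round the dial), positive clockwise seen from above. Starts at 0.6 to 1.3, so turn it anticlockwise by that much. Range -0.5 to 1.6, light friction (0.05 N m), stays where left.
- blue_pull (a joint): How far the blue knob is pulled out, straight up, in m: 0 pushed in (the start), 0.018 fully out at its stop. About 3 N of friction; it stays where it is left. Out, it shows a green stem beneath, and can still be twisted.
- yellow_tip (a point): Pointer end of the yellow knob's grip bar, 20 mm from its axis along the bar, 13 mm below the bar's top. Same build and size as the blue regulator, but its knob is yellow, already on its mark and pulled out by 18 mm. Leave as it is.

How it is judged:
By the outcome, as a careful person would: the job done as asked, in the order asked, and still so for the second after the job is handed in, with the robot touching nothing.
It also fails if it takes over 35 s, if anything falls off the work surface, if the arm or the gripper's body presses on something with over 40 N, if the wrist force passes 120 N, or if a joint passes its speed limit or range.

## Working session

There is one attempt and no reset: what is moved stays moved. The work goes in short steps, Python scripts to look and compute and a tool call to move; the robot and the scene stay as the last step left them, time stands still between calls to the robot, and variables do not carry over. Pictures are saved under pics/ and viewed, and the job is handed in when it is done.

Besides the shell and the picture viewer there is one more tool, called after "Request:" by a JSON object that holds its "name" and its "arguments". send_rows: Moves the arm, as the interface text tells. Its arguments: {"type":"object","properties":{"increments":{"type":"array","items":{"type":"number"}},"grip":{"type":"number"},"newtons":{"type":"number"}},"required":["increments"]}

```bash
mkdir -p pics; ls
python3 - <<'E'
from workcell import *
import cv2,numpy as np
o=get_obs();print(o['time_s'],o['ee_pos'],o['eef_rot'])
for c in ['scene','wrist','side']:
    im=read_camera(c);cv2.imwrite(f'pics/{c}0.png',im)
    m=camera_model(c);print(c,{k:np.round(v,4).tolist() for k,v in m.items()})
    for t in ['blue_grip','yellow_tip']:
        for d in masks_of(c,t)[:2]:
            print(c,t,d['conf'],d['xy'],d['pixels'].sum())
print(get_obs()['time_s'])
E
```

```text
pics
0.0 [5.24758391e-01 5.32012934e-05 2.55168703e-01] [ 7.07087502e-01  7.07125757e-01 -3.41315770e-04 -5.58649777e-04]
scene {'vfov': 49.2214, 'cx': 252.8055, 'cy': 189.478, 'R': [[0.7398, 0.6727, 0.0088], [0.5276, -0.572, -0.628], [-0.4175, 0.4693, -0.7781]], 't': [-0.4155, -0.1956, 1.0689]}
scene blue_grip 0.7 [141.5, 271.1] 721
scene yellow_tip 0.56 [328.5, 136.8] 515
wrist {'vfov': 59.9515, 'cx': 248.6914, 'cy': 190.7426, 'tool_from_camera': [[-0.001, -0.9495, -0.3139, 0.0806], [1.0, -0.0011, 0.0, -0.0004], [-0.0004, -0.3139, 0.9495, -0.129], [0.0, 0.0, 0.0, 1.0]]}
wrist blue_grip 0.56 [229.2, 360.4] 1082
wrist yellow_tip 0.73 [231.7, 358.7] 1153
side {'vfov': 47.0122, 'cx': 256.4474, 'cy': 189.221, 'R': [[0.9655, -0.2605, -0.0062], [-0.2049, -0.7442, -0.6357], [0.161, 0.615, -0.7719]], 't': [-0.527, 0.1813, 0.8726]}
side blue_grip 0.66 [263.5, 298.5] 690
side blue_grip 0.56 [231.2, 117.3] 122
0.45
```

View pics/scene0.png

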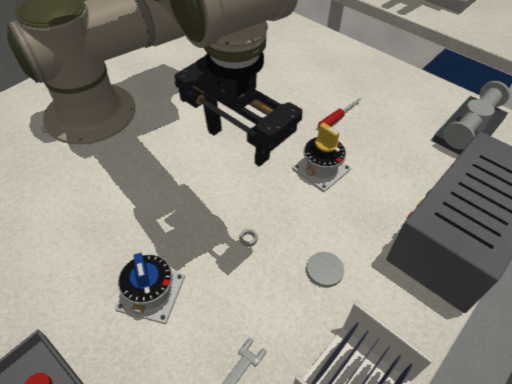

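View pics/side0.png

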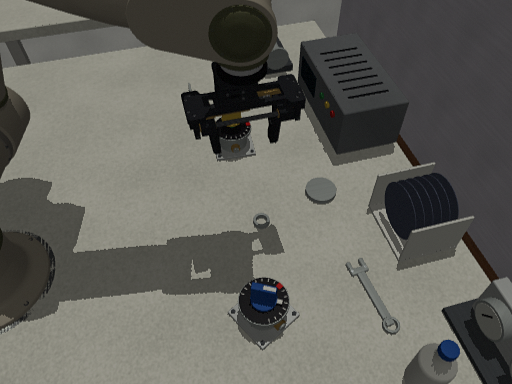

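View pics/wrist0.png

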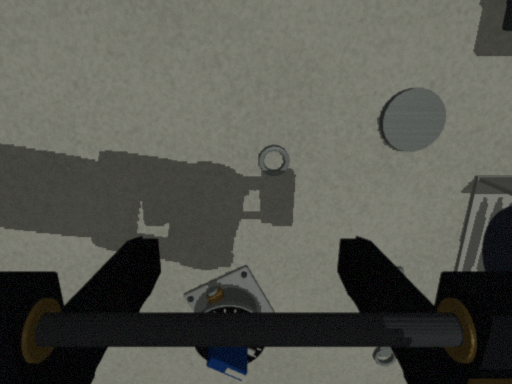

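Scene view: blue regulator at about (148,277), yellow at (325,145). In the side view blue is at (264,299), with the red mark near (281,286). In the wrist view blue is mostly hidden behind the gripper bar. Next I triangulate it and zoom in.

```bash
cat > h.py <<'E'
import numpy as np,cv2
from workcell import *
def K(m): 
    f=192/np.tan(np.radians(m['vfov'])/2); return np.array([[f,0,m['cx']],[0,f,m['cy']],[0,0,1]])
def Rt(c,o=None):
    m=camera_model(c)
    if 'R' in m: return K(m),np.array(m['R']),np.array(m['t'])
    from scipy.spatial.transform import Rotation as Ro
    T=np.eye(4);T[:3,:3]=Ro.from_quat(o['eef_rot']).as_matrix();T[:3,3]=o['ee_pos']
    W=np.linalg.inv(T@np.array(m['tool_from_camera'])); return K(m),W[:3,:3],W[:3,3]
def onplane(k,uv,z):
    Km,R,t=k; d=R.T@np.linalg.inv(Km)@np.array([uv[0],uv[1],1.]); c=-R.T@t
    return c+d*(z-c[2])/d[2]
def proj(k,X):
    Km,R,t=k; p=(R@np.atleast_2d(X).T).T+t; p=(Km@p.T).T; return p[:,:2]/p[:,2:]
def crop(im,x0,y0,x1,y1,s): return cv2.resize(im[y0:y1,x0:x1],None,fx=s,fy=s,interpolation=cv2.INTER_CUBIC)
E
python3 - <<'E'
from h import *
a=cv2.imread('pics/scene0.png');b=cv2.imread('pics/side0.png')
cv2.imwrite('pics/z0.png',np.hstack([crop(a,108,240,188,330,5),crop(b,224,265,304,355,5)]))
for nm,im in (('scene',a),('side',b)):
    k=Rt(nm); hsv=cv2.cvtColor(im,cv2.COLOR_BGR2HSV)
    red=((hsv[...,0]<8)|(hsv[...,0]>172))&(hsv[...,1]>150)&(hsv[...,2]>100)
    n,l,s,c=cv2.connectedComponentsWithStats(red.astype(np.uint8))
    for i in range(1,n):
        if s[i,4]>4: print(nm,'red',c[i],s[i,4],onplane(k,c[i],.062).round(4))
k=Rt('scene');print(onplane(k,(148,277),.062));k=Rt('side');print(onplane(k,(264.5,299.5),.062))
E
```

```text
scene red [333.23255814 117.01162791] 172 [0.4997 0.3452 0.062 ]
scene red [338.72222222 159.38888889] 18 [0.5867 0.2427 0.062 ]
scene red [165.61111111 281.86111111] 36 [ 0.5345 -0.19    0.062 ]
scene red [ 38.05238095 378.87142857] 210 [ 0.5164 -0.4156  0.062 ]
side red [247.5 123.5] 8 [0.5892 0.2421 0.062 ]
side red [278.92 285.6 ] 25 [ 0.5368 -0.1902  0.062 ]
[ 0.50553322 -0.20435006  0.062     ]
[ 0.50452239 -0.20920818  0.062     ]
```

View pics/z0.png

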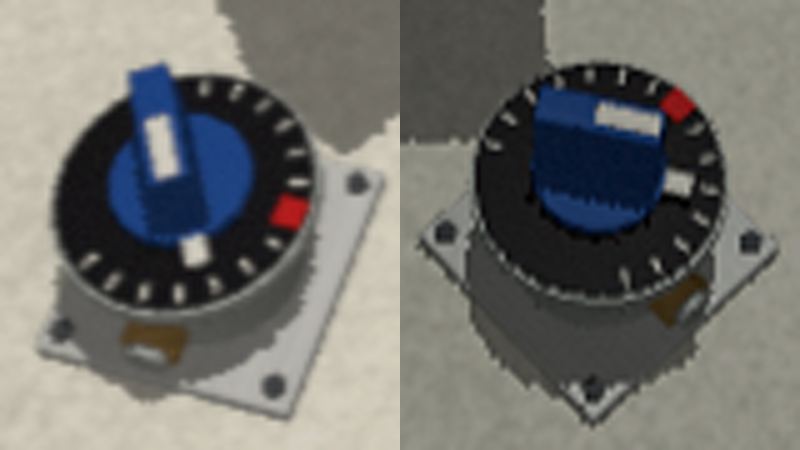

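```bash
cat > fit.py <<'E'
from h import *
from scipy.optimize import minimize
from scipy.ndimage import map_coordinates,gaussian_filter
def dial(k,im,c0,z=.062):
    g=gaussian_filter(im.max(2).astype(float),.7); th=np.arange(0,2*np.pi,.05)
    ring=lambda c,r:np.c_[c[0]+r*np.cos(th),c[1]+r*np.sin(th),np.full(th.size,z)]
    s=lambda X:map_coordinates(g,proj(k,X)[:,::-1].T,order=1,mode='nearest')
    def cost(c): return -np.mean(np.clip(s(ring(c,.0465))-s(ring(c,.0415)),-20,60))
    best=min(((cost((c0[0]+a,c0[1]+b)),c0[0]+a,c0[1]+b) for a in np.arange(-.012,.0121,.001) for b in np.arange(-.012,.0121,.001)))
    r=minimize(cost,best[1:],method='Nelder-Mead',options=dict(initial_simplex=np.array([best[1:]]*3)+[[0,0],[.001,0],[0,.001]]))
    return r.x,r.fun
E
python3 - <<'E'
from fit import *
for nm,red,strip,blk in (('scene',(165.6,281.9),(140-.4,269.4-.4),(108+195/5-.4,240+250/5-.4)),('side',(278.9,285.6),(269.6-.4,288.6-.4),(224+278/5-.4,265+182/5-.4))):
    k=Rt(nm);im=cv2.imread(f'pics/{nm}0.png')
    c,f=dial(k,im,(.505,-.207)); print(nm,c,f)
    for n,p,z in (('red',red,.063),('strip',strip,.108),('blk',blk,.066)):
        P=onplane(k,p,z)[:2]; d=P-c; print(n,P.round(4),np.hypot(*d).round(4),np.arctan2(d[1],d[0]).round(3))
    yc,f=dial(k,im,(.56,.235)); print('yellow',yc,f)
    v=im.copy(); th=np.linspace(0,6.28,60)
    for p in proj(k,np.c_[c[0]+.044*np.cos(th),c[1]+.044*np.sin(th),0*th+.062]): v[int(round(p[1])),int(round(p[0]))]=(0,255,255)
    cv2.imwrite(f'pics/f_{nm}.png',crop(v,*( (108,240,188,330) if nm=='scene' else (224,265,304,355)),4))
a=np.hstack([cv2.imread(f'pics/f_{n}.png') for n in('scene','side')]);cv2.imwrite('pics/f0.png',a)
E
```

```text
scene [ 0.50140408 -0.20831953] -49.78308167023001
red [ 0.5351 -0.1903] 0.0382 0.492
strip [ 0.5094 -0.2137] 0.0096 -0.591
blk [ 0.5241 -0.2213] 0.0261 -0.519
yellow [0.54957581 0.24411698] -40.408419391409005
side [ 0.50298725 -0.20820345] -47.96883982834095
red [ 0.5366 -0.1907] 0.0379 0.481
strip [ 0.5114 -0.2126] 0.0095 -0.488
blk [ 0.528  -0.2205] 0.0279 -0.457
yellow [0.55087077 0.24193448] -20.38486347256784
```

View pics/f0.png

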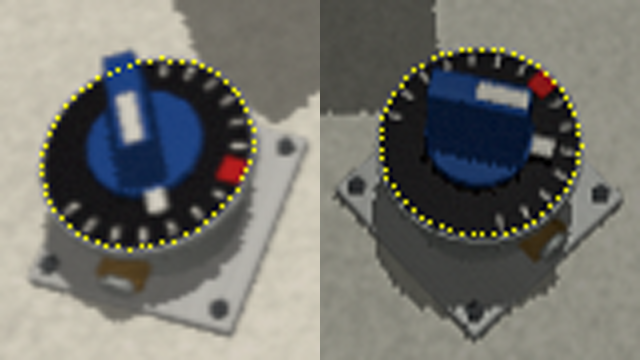

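Both views agree. The blue axis is at (0.502, -0.208), the pointer bearing is about -0.49 and the red bearing about +0.487, so the turn is about 0.98 rad anticlockwise. I'll move above it and align, with tool x ending along the bar for a total turn of about +2.07.

Request:
{"name": "send_rows", "arguments": {"increments": [-40, -5, 0, 0.18, -80, -9, 0, 0.36, -125, -14, 0, 0.54, -167, -19, 0, 0.72, -208, -23, 0, 0.9], "grip": 1.0, "newtons": 20}}

```text
time_s: 1.08
ee_pos: [0.5017, -0.2094, 0.2557]
eef_rot: [0.945, 0.326, 0.0, 0.0]
ft_force: [0.9, -0.8, -0.5]
gripper_width: 0.0882
```

Request:
{"name": "send_rows", "arguments": {"increments": [0, 0, 0, 0.18, 0, 0, 0, 0.36, 0, 0, 0, 0.54, 0, 0, 0, 0.72, 0, 0, 0, 0.9]}}

```text
time_s: 1.7
ee_pos: [0.5016, -0.2094, 0.2557]
eef_rot: [0.993, -0.12, -0.0, -0.0]
ft_force: [0.1, -0.2, -0.3]
gripper_width: 0.0882
```

Request:
{"name": "send_rows", "arguments": {"increments": [0, 0, 0, 0.12, 0, 0, 0, 0.25, 0, 0, 20, 0.25, 0, 0, 40, 0.25, 0, 0, 40, 0.25]}}

```text
time_s: 2.33
ee_pos: [0.5012, -0.2091, 0.2147]
eef_rot: [0.97, -0.243, -0.001, -0.0]
ft_force: [0.7, 0.0, 0.8]
gripper_width: 0.0883
```

Run:
```python
from h import *
o=get_obs();print(o['time_s'],o['ee_pos'],o['eef_rot'],o['joints'])
im=read_camera('wrist');k=Rt('wrist',o)
v=im.copy()
c=np.array([.502,-.2083])
for a,rr,z,col in ((-.49,np.arange(0,.045,.003),.108,(0,255,255)),(.487,np.arange(.0,.044,.003),.062,(255,0,255))):
    for p in proj(k,np.c_[c[0]+rr*np.cos(a),c[1]+rr*np.sin(a),0*rr+z]): cv2.circle(v,(int(p[0]),int(p[1])),2,col,-1)
cv2.imwrite('pics/w1.png',v)
```

```text
2.325 [ 0.5012077  -0.20911695  0.21468554] [ 9.69978705e-01 -2.43186073e-01 -1.26644328e-03 -4.91635121e-04] [-6.11092754e-01  3.87970648e-01  1.50271968e+00  1.38713735e-05
  1.25361934e+00  1.45099806e+00]
```

View pics/w1.png

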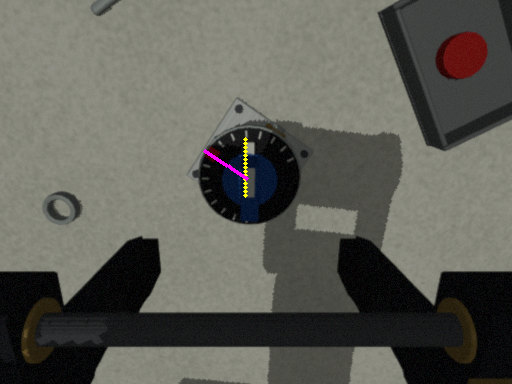

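Run:
```python
from fit import *
o=get_obs();im=read_camera('wrist');k=Rt('wrist',o)
c,f=dial(k,im,(.502,-.2083));print(c,f)
cv2.imwrite('pics/w2.png',crop(im,190,110,310,235,5))
cv2.imwrite('pics/w2full.png',im)
```

```text
[ 0.50187736 -0.21098058] -54.6624047707473
```

View pics/w2.png

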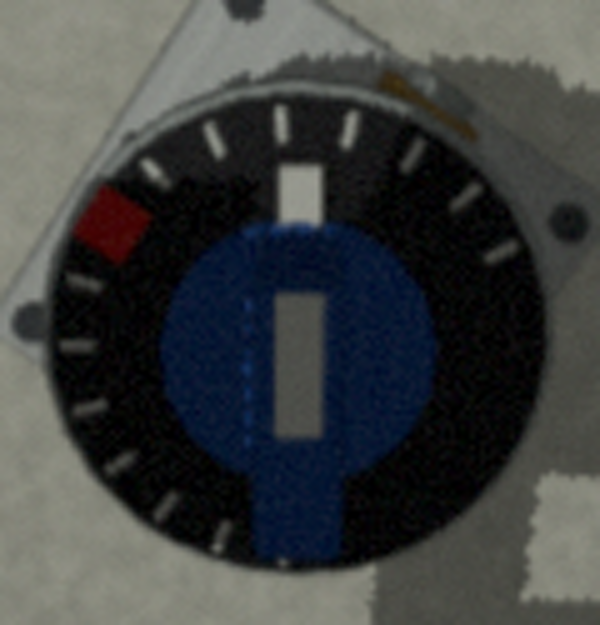

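Run:
```python
from fit import *
o=get_obs();k=Rt('wrist',o);c=np.array([.50188,-.21098])
q=lambda x,y:((x+.5)/5-.5+190,(y+.5)/5-.5+110)
P=lambda p,z:onplane(k,q(*p),z)[:2]
for n,p,z in (('red',(113,224),.062),('blk',(301,194),.066),('strip',(300,366),.108)):
    d=P(p,z)-c;print(n,P(p,z),np.hypot(*d),np.arctan2(d[1],d[0]))
d=P((300.5,295),.108)-P((299,438),.108);print('strip dir',np.arctan2(d[1],d[0]))
d=P((298,557),.108)-P((300.5,295),.108);print('bar',np.hypot(*d),np.arctan2(-d[1],-d[0]))
d=P((298,557),.108);e=P((301,295),.108)
print(o['ee_pos'],2*np.arctan2(o['eef_rot'][1],o['eef_rot'][0]))
```

```text
red [ 0.53528743 -0.19288302] 0.03799416872567243 0.4964525566697224
blk [ 0.52521433 -0.22436286] 0.02689966208590875 -0.5207263445134538
strip [ 0.50965667 -0.21566421] 0.009078459547296759 -0.542138758422606
strip dir -0.5015767963947341
bar 0.0417466757048919 -0.5006566911702783
[ 0.50184974 -0.20954725  0.21639932] -0.4912880661541257
```

Request:
{"name": "send_rows", "arguments": {"increments": [0, 0, 30, 0.01, 0, 0, 60, 0.01, 0, 0, 90, 0.01, 0, 0, 112, 0.01, 0, 0, 121, 0.01]}}

```text
time_s: 3.05
ee_pos: [0.5021, -0.2097, 0.0952]
eef_rot: [0.969, -0.248, 0.0, 0.0]
ft_force: [0.4, -0.6, -0.2]
gripper_width: 0.0879
```

Request:
{"name": "send_rows", "arguments": {"increments": [0, 0, 0, 0, 0, 0, 0, 0, 0, 0, 0, 0, 0, 0, 0, 0, 0, 0, 0, 0], "grip": 0.0, "newtons": 15}}

```text
time_s: 3.68
ee_pos: [0.5021, -0.2098, 0.0954]
eef_rot: [0.969, -0.248, 0.0, 0.0]
ft_force: [0.0, -0.4, 0.5]
gripper_width: 0.0404
```

Request:
{"name": "send_rows", "arguments": {"increments": [0, 0, 0, 0, 0, 0, 0, 0, 0, 0, 0, 0, 0, 0, 0, 0, 0, 0, 0, 0]}}

```text
time_s: 4.3
ee_pos: [0.502, -0.2099, 0.0954]
eef_rot: [0.969, -0.248, 0.0, 0.0]
ft_force: [-2.5, -2.6, -0.2]
gripper_width: 0.0141
```

Request:
{"name": "send_rows", "arguments": {"increments": [0, 0, 0, -0.17, 0, 0, 0, -0.34, 0, 0, 0, -0.51, 0, 0, 0, -0.68, 0, 0, 0, -0.85]}}

```text
time_s: 4.92
ee_pos: [0.502, -0.2093, 0.0954]
eef_rot: [0.984, 0.176, 0.0, -0.0]
ft_force: [-0.6, 4.0, 1.5]
gripper_width: 0.014
```

Request:
{"name": "send_rows", "arguments": {"increments": [0, 0, 0, -0.07, 0, 0, 0, -0.13, 0, 0, 0, -0.13, 0, 0, 0, -0.13, 0, 0, 0, -0.13]}}

```text
time_s: 5.55
ee_pos: [0.502, -0.2091, 0.0954]
eef_rot: [0.971, 0.239, 0.0, -0.0]
ft_force: [-1.9, 0.8, 2.1]
gripper_width: 0.0138
```

Run:
```python
from h import *
o=get_obs();print(o['time_s'],o['ee_pos'],2*np.arctan2(o['eef_rot'][1],o['eef_rot'][0]),o['ft_force'],o['torque'],o['joints'])
for n in('scene','side','wrist'): cv2.imwrite(f'pics/{n}3.png',read_camera(n))
a=np.hstack([crop(cv2.imread('pics/scene3.png'),98,230,198,330,4),crop(cv2.imread('pics/side3.png'),214,255,314,355,4)])
cv2.imwrite('pics/z3.png',a)
```

```text
5.55 [ 0.50198353 -0.20910304  0.09542044] 0.48344130674969443 [-1.90088522  0.79362669  2.0545818 ] [ 0.16640112  0.31257374 -0.02727527] [-6.10610833e-01  5.31564676e-01  1.62853147e+00  1.06062917e-03
  9.81852230e-01  4.76154868e-01]
```

View pics/z3.png

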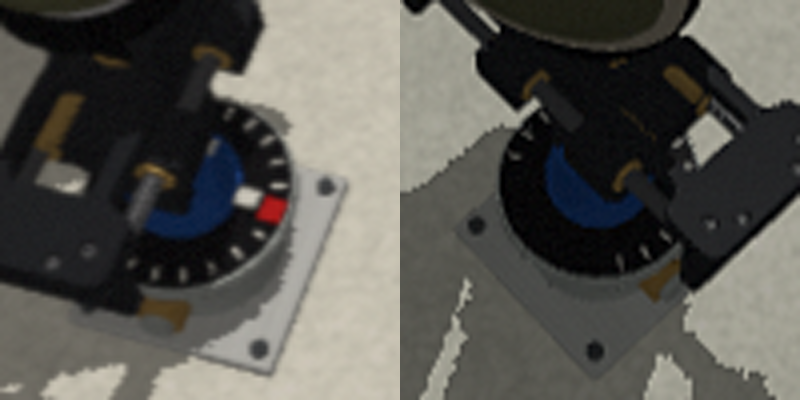

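View pics/wrist3.png

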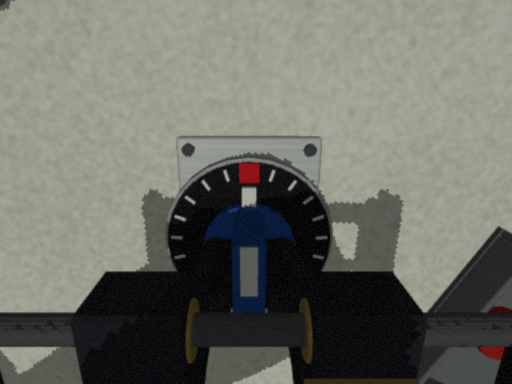

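Wrist view: the red mark at (249,173), the pointer block at (249,196) and the bar strip at (249,271) sit in one column, so they look aligned. Now I'll measure it finely.

```bash
cat > meas.py <<'E'
from fit import *
def meas(im,o,dz=0,c0=(.502,-.2093)):
    k=Rt('wrist',o)
    hsv=cv2.cvtColor(im,cv2.COLOR_BGR2HSV)
    red=((hsv[...,0]<8)|(hsv[...,0]>172))&(hsv[...,1]>150)&(hsv[...,2]>60)
    red[:, :230]=0; red[:,270:]=0
    wh=(hsv[...,1]<60)&(hsv[...,2]>90); 
    ys,xs=np.nonzero(red); r=np.array([xs.mean(),ys.mean()])
    w=wh.copy(); w[:]=0; a=int(r[0]);b=int(r[1]); w[b+10:b+36,a-13:a+13]=wh[b+10:b+36,a-13:a+13]
    n,l,s,cc=cv2.connectedComponentsWithStats(w.astype(np.uint8)); i=1+np.argmax(s[1:,4]); B=cc[i]
    c,f=dial(k,im,c0)
    print('red',r,xs.size,'blk',B,s[i,4],'centre',c,f)
    for cc in (c,c0):
        A=[]
        for n,p,z in (('red',r,.062),('blk',B,.066+dz)):
            d=onplane(k,p,z)[:2]-cc;A.append(np.arctan2(d[1],d[0]));print(n,np.hypot(*d).round(4),A[-1].round(4))
        print('turn est',round(A[0]-A[1],4))
    Pr=onplane(k,r,.062)[:2]; Pb=onplane(k,B,.066+dz)[:2]; d=Pr-Pb; print('blk->red dir',np.arctan2(d[1],d[0]))
E
python3 - <<'E'
from meas import *
o=get_obs();im=cv2.imread('pics/wrist3.png')
meas(im,o)
cv2.imwrite('pics/w3z.png',crop(im,190,150,310,260,6))
E
```

```text
red [248.97716895 172.97716895] 438 blk [248.39382239 196.29343629] 259 centre [ 0.50292735 -0.20895848] -36.916685554059725
red 0.0357 0.4709
blk 0.0246 0.4776
turn est -0.0067
red 0.0367 0.4677
blk 0.0256 0.4728
turn est -0.0051
blk->red dir 0.4559493589669703
```

View pics/w3z.png

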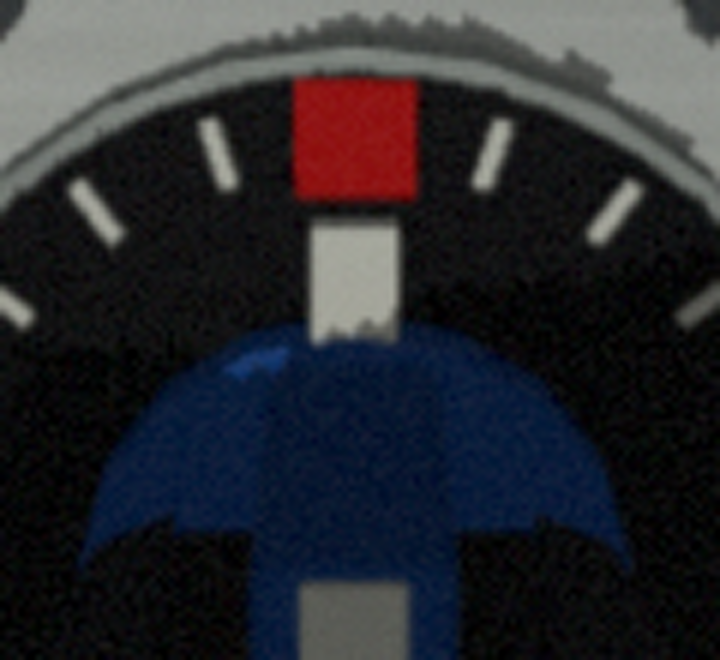

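Aligned to within about 0.01 rad: the red mark centre is at 355.5 and the pointer centre at 355 in the 6x crop. Now I'll pull straight up.

Request:
{"name": "send_rows", "arguments": {"increments": [0, 0, -4, 0, 0, 0, -8, 0, 0, 0, -12, 0, 0, 0, -16, 0, 0, 0, -17, 0], "newtons": 25}}

```text
time_s: 6.32
ee_pos: [0.502, -0.2091, 0.1127]
eef_rot: [0.971, 0.24, 0.0, -0.0]
ft_force: [-0.6, -0.9, -3.9]
gripper_width: 0.0141
```

Request:
{"name": "send_rows", "arguments": {"increments": [0, 0, -1, 0, 0, 0, -1.5, 0, 0, 0, -2, 0, 0, 0, -2.5, 0, 0, 0, -2.5, 0]}}

```text
time_s: 6.95
ee_pos: [0.5018, -0.209, 0.1137]
eef_rot: [0.971, 0.239, -0.0, -0.001]
ft_force: [5.8, -2.8, -21.4]
gripper_width: 0.0139
```

The stop was reached: 18.3 mm of travel, with the force up to 21 N. I'll relax the pull and check before releasing.

Request:
{"name": "send_rows", "arguments": {"increments": [0, 0, 0, 0, 0, 0, 0, 0, 0, 0, 0, 0, 0, 0, 0, 0, 0, 0, 0, 0]}}

```text
time_s: 7.58
ee_pos: [0.5018, -0.209, 0.1136]
eef_rot: [0.971, 0.239, -0.0, -0.001]
ft_force: [4.6, -1.8, -12.7]
gripper_width: 0.0134
```

Run:
```python
from meas import *
o=get_obs();print(o['time_s'],o['ee_pos'],o['ft_force'])
im=read_camera('wrist');cv2.imwrite('pics/w4.png',im)
cv2.imwrite('pics/w4z.png',crop(im,170,130,330,250,5))
try: meas(im,o,.018)
except Exception as e: print(e)
```

```text
7.575 [ 0.50178243 -0.2090493   0.11359955] [  4.6145301   -1.83783518 -12.6638653 ]
red [249. 164.] 357 blk [248.92746114 193.05699482] 193 centre [ 0.50288957 -0.20892616] -41.00491418117912
red 0.0358 0.474
blk 0.0261 0.4727
turn est 0.0013
red 0.0367 0.472
blk 0.0271 0.47
turn est 0.0019
blk->red dir 0.47742006760205014
```

View pics/w4z.png

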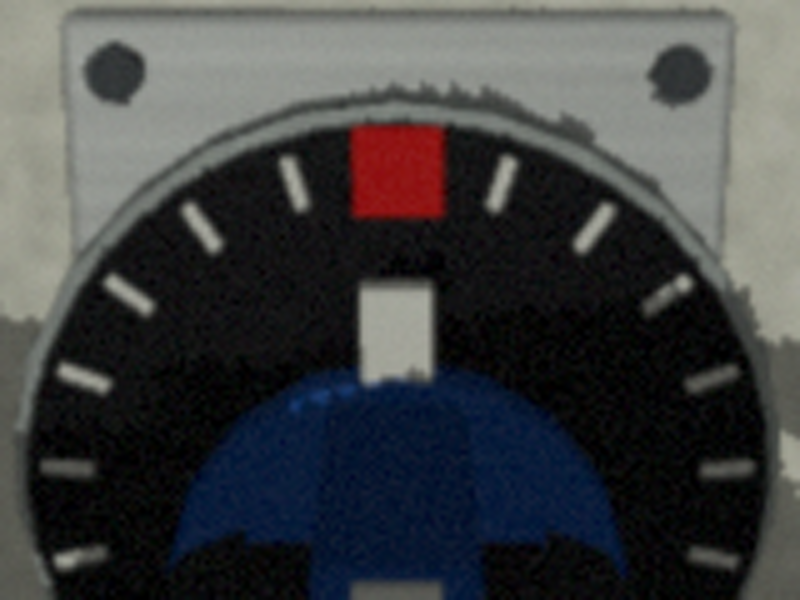

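The pointer is still on the mark with the knob out. Releasing and retreating up.

Request:
{"name": "send_rows", "arguments": {"increments": [0, 0, 0, 0, 0, 0, 0, 0, 0, 0, 0, 0, 0, 0, 0, 0, 0, 0, 0, 0], "grip": 0.7}}

```text
time_s: 8.25
ee_pos: [0.5018, -0.2091, 0.1137]
eef_rot: [0.971, 0.239, -0.0, -0.001]
ft_force: [0.9, -0.7, -0.4]
gripper_width: 0.0606
```

Request:
{"name": "send_rows", "arguments": {"increments": [0, 0, 0, 0, 0, 0, -20, 0, 0, 0, -50, 0, 0, 0, -80, 0, 0, 0, -110, 0]}}

```text
time_s: 8.88
ee_pos: [0.5018, -0.2091, 0.2247]
eef_rot: [0.971, 0.239, -0.0, -0.001]
ft_force: [-0.1, -0.5, 0.5]
gripper_width: 0.0615
```

Run:
```python
from meas import *
o=get_obs();print(o['time_s'],o['ee_pos'],o['ft_force'])
im=read_camera('wrist');cv2.imwrite('pics/w5.png',im)
s=read_camera('scene');d=read_camera('side')
cv2.imwrite('pics/w5z.png',crop(im,150,80,350,260,4)); cv2.imwrite('pics/scene5.png',s)
cv2.imwrite('pics/s5z.png',np.hstack([crop(s,98,230,198,330,4),crop(d,214,245,314,345,4)]))
```

```text
8.875 [ 0.50175214 -0.20914528  0.22469022] [-0.08944599 -0.45232248  0.54044142]
```

View pics/w5z.png

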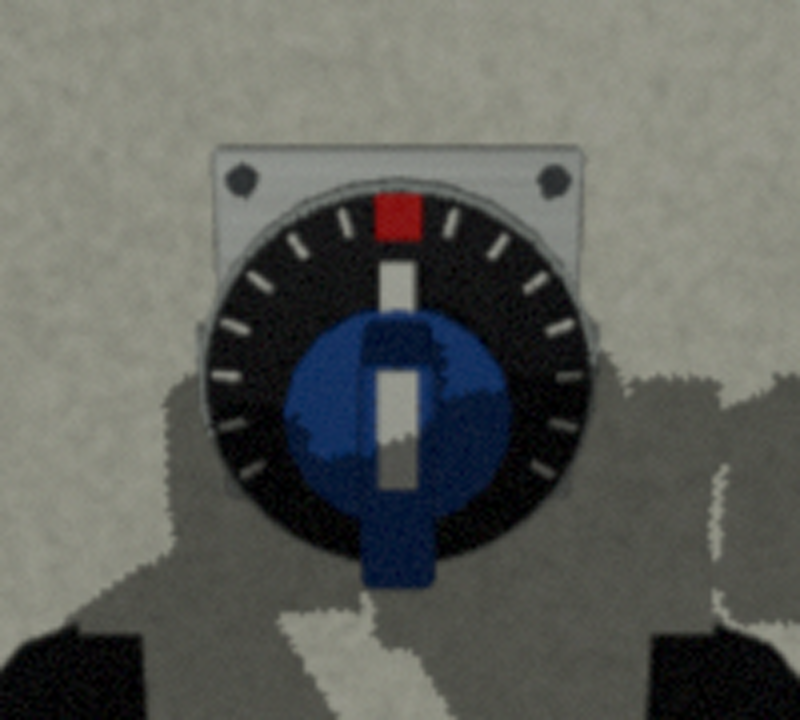

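View pics/s5z.png

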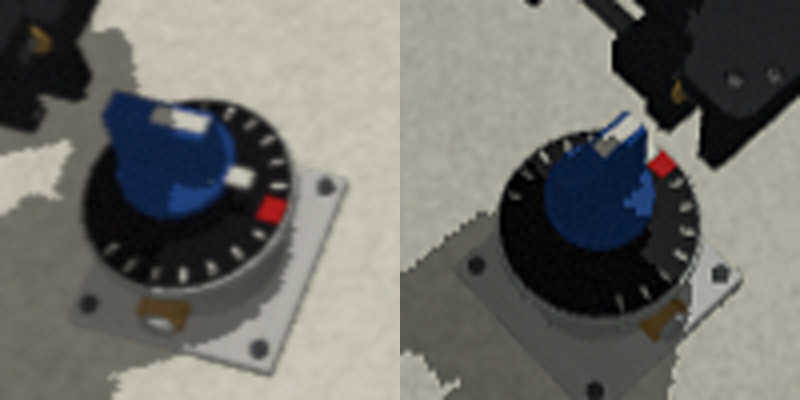

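Run:
```python
from h import *
c=np.array([.502,-.2091]);d=.0095*np.array([np.cos(.487),np.sin(.487)])
for n,p in (('scene',(98+180/4-.4,230+121/4-.4)),('side',(214+(618-400)/4-.4,245+134/4-.4))):
    k=Rt(n); print(n,np.round(p,1))
    for z in (.108,.120,.126): print(z,proj(k,[*(c+d),z]).round(1))
```

```text
scene [142.6 259.8]
0.108 [[144.5 265.7]]
0.12 [[143. 262.]]
0.126 [[142.3 260.2]]
side [268.1 278.1]
0.108 [[267.3 284.2]]
0.12 [[267.4 280.8]]
0.126 [[267.5 279.1]]
```

View pics/scene5.png

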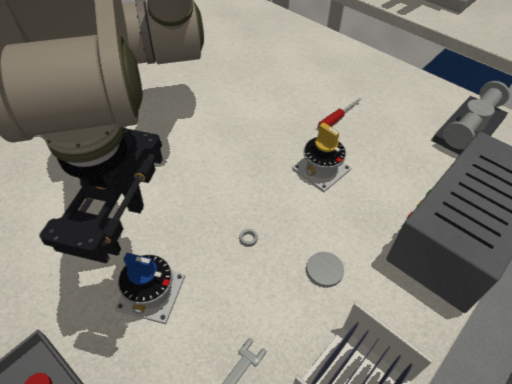

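The blue knob is fully out (about 126 mm at its top in both views) and on its mark. Yellow, at (327,140), hasn't changed, and the gripper is clear. I'll hand in now.

```bash
python3 -c "
from workcell import *
print(close_job())"
```

```text
the job is handed in; nothing more can be done
None
```

I turned the blue knob about 0.98 rad anticlockwise until its white pointer was on the red mark. Then I pulled it straight up to its stop, let go and moved the arm clear. The job was handed in at about 9 s.

- **Alignment:** before the pull and again with the knob out, the wrist camera put the pointer within about 0.01 rad of the mark. After release, the pointer and red mark still lined up to within a fraction of a pixel.
- **Pull:** the arm rose 18.3 mm and the pulling force climbed to about 21 N at the stop. The scene and side views both put the knob top close to 126 mm, which is fully out.
- **Yellow regulator:** I never went near it, and it looks unchanged in the last scene picture.
- **Disagreement:** position estimates from the different cameras differed by 2–3 mm, about the calibration error. The grip closed cleanly on the bar at 14 mm all the same. No check failed.

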